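Close up the tin rack with its notched sliding stop

ROBOT

A 6-joint arm with a two-finger parallel gripper is mounted at the origin on a cart in front of the work surface, level with it; the furniture and walls round the work are solid. World frame = base frame: x ahead of the robot, y to its left, z up, the work surface at z = 0. Lengths are in m, angles in rad, forces in N, time in s.
With the tool pointing down it reaches from about 0.35 to 0.775 m from the base axis. Payload 5.5 kg.
Tool frame: the origin (TCP) lies midway between the tips of the shut fingers; the grasp point (between the pads) lies 19 mm behind it (env.tcp_to_grasp is the distance from the TCP to the grasp point, in m); z points along the fingers, y is the direction in which the jaws open and shut (so a half turn about z gives the same grasp; the last joint's range is limited). The gripper opens to 85 mm and grips with 20 to 120 N. Pads are 22 mm wide; open, the fingers measure 114 mm over their backs; the gripper's body (76 mm by 85 mm) begins 54 mm behind the grasp point. The pads swing forward as they close: fully open they stand 13 mm farther back than shut.
Start: joints at [1.13, 0.313, 0.046, 1.304, 0, 1.431], TCP at [0.17, 0.549, 0.231] pointing down, gripper open.
Joint ranges: [-2.76, 2.76], [-0.86, 1.69], [-1.03, 1.26], [-2.2, 2.34], [-1.47, 1.5], [-3.14, 3.14]. Speed limits (rad/s): [2.57, 2.57, 3.14, 3.14, 3.14, 3.14].

INTERFACE

Orientations are given as a unit quaternion [w, x, y, z].
In Python, from workcell import get_state, viewer, hand_in, finder, env gives the robot as it stands.
- The arm moves only by the tool arm_command, never from a script. Its argument "motion" is a list of rows, each an object of numbers: "x", "y", "z": the shift along the tool's x, y, z in mm; "rx", "ry", "rz": the turn, a rotation vector about the tool's x, y, z in degrees; "hand": the closure, from -1 (fully open) to 1 (shut). A call has 1 to 10 rows; each row is the pose to reach, as a shift and turn from the pose commanded when the call began, along the tool's axes at that moment; what a row does not reach only later rows make up. A row lasts 1/8 s, in which the tool goes at most 62.5 mm and 10.7 degrees, less where a joint would pass 70% of its speed; a pose out of reach is approached as far as the arm can. A call with a gripper value outside its range is refused whole. The fingers move at their own pace and stop on an object; "force" is the grip in N (left out, the last holds). Time passes only in rows, so rows that repeat a pose let the fingers close. It gives the time, the measured TCP pose, the force and the opening at its end, in the units of the state.
- get_state(): the state, without advancing time (a new reading comes with each control period).
- viewer.read_camera(name): name is "scene" or "top" or "wrist"; returns a dict with "image" (420x560x3 uint8, red, green, blue), "z_map" (420x560 float32, m along the optical axis (not along the pixel's ray), 0 where there is no reading), "intrinsics" (3x3 intrinsics, pixels), "rvec" (rotation vector, rad) and "tvec" (3), from world to camera coordinates, as OpenCV has them. Camera axes: x right, y down, z forward; pixel columns grow to the right and rows downward; lengths in m; the calibration is good to about 2 mm. A picture is of the moment at which its call begins.
- hand_in(): hands the job in, once; it reports no verdict.
Trained networks look in a picture, given as the dict that the camera call returned (one of the last four; its "shot" number tells which), for a name from the list of things; names that differ only in an ending like _2 or _b are one class to them, and where a whole thing is asked for, a point or a joint stands for the part that bears it (a point fixed in the world has none). Each returns a list of dicts, best first, with "score" (0 to 1); they miss things now and then, are a little off and sometimes report something else, mostly with a low value. They report only what shows in the picture. A call takes as long as a camera call.
- finder.find_in(picture, query): "at" ([column, row] in pixels, amid what is visible of it).
- finder.masks_of(picture, query): "region" (420x560 bool, what is visible of it) and "at" ([column, row] in pixels, amid what is visible of it).
The state is a dict: "clock": time; "joint_pos": joint angles; "qvel": joint speeds; "tau": joint torques, N m; "tcp_pos": TCP position; "orientation": TCP orientation; "wrist_force": force on the tool from outside, world axes, zero at the start; "ft_torque": the same for the moment, N m; "finger_gap": finger opening in m.
Only numpy, scipy, OpenCV 4.12 (cv2) and the standard library are available. Lean on these libraries where they do the work, as an engineer would, in place of code of your own. Each camera call takes 0.05 s, during which the arm holds its last target.

TASK

Close up the tin rack: lift the release bar on its sliding stop, keep it up while you slide the stop along to the tins, and let go so that the bar drops into the last notch before the stop would touch the nearest tin. Leave the tins standing where they are and let go of the bar.

Things in the scene. Friction and masses are not known exactly. Their poses are not given: they have to be found in the camera images.
- rack: Wooden tin rack fixed to the worktop, 150 (x) x 440 (y) x 8 mm board; origin under the board's centre, z up. Its +y end (robot's left) has a 55 mm high end wall; a steel toothed rail runs along its back (+x) edge, at x = +55 mm, parallel to its y axis. The tins stand in the 100 mm wide lane in front of the rail. The stop slides along the rail. Teeth crest at 41 mm above the worktop.
- carriage (a joint): Position of the sliding stop along the rail in m: grows towards the rack's +y (towards the tins), range -0.004 to 0.25. Notches at 0, 0.04, 0.08, 0.12, 0.16, 0.20 and 0.24; in a notch it has 3 mm play either way. With the bar down it is locked; with the bar up it slides with about 1 N. At the start it sits caught in the notch at 0.
- release_bar (a joint): Height in m of the release bar above its lowest place: 0 = fully down, caught in a notch; 0.032 = upper stop. The catch pin is clear of the teeth above 0.022. A spring and its weight pull it down with 4 to 6 N; released between two notches it runs down the tooth's sloped crest and pulls the stop to the nearest notch.
- bar_centre (a point): Centre of the release bar's grip: a level steel bar 80 mm long along the rack's x, 14 mm thick along the rack's y, 14 mm high, at the top of the sliding stop, 122 mm above the worktop when down. The post that carries it stands 28 mm from this point towards the rack's +x. Free from above and on both sides; its underside is 27 mm above the carriage's collar. Axes as the rack's.
- stop_face (a point): Centre of the face of the stop plate (an upright steel plate 104 x 55 mm across the lane, carried by the carriage) that looks along the rack's +y towards the tins; it lies 25 mm further along +y than the bar's centre. Top edge 66 mm above the worktop. Axes as the rack's.
- tin_flat_centre (a point): Centre of the flat tin, 86 mm diameter, 40 mm high, standing loose in the rack: the tin nearest the stop. A similar tin outside the rack is not part of the job.
- tin_tall_centre (a point): Centre of the taller tin, 75 mm diameter, 58 mm high, standing loose in the rack by the end wall, beyond the flat tin.

How it is judged:
On the way:
1. the release bar is held up, clear of the teeth (value of joint release_bar above 0.02 m), for 0.3 s.
At the end, for the whole second after the job is handed in: The stop is at rest with its bar fully down in a notch (within 4 mm), its face no more than 54 mm short of the flat tin's side; both tins upright (within 8 degrees) and within 20 mm of where they stood (value of joint release_bar below 0.004 m and y of tin_flat_centre in the frame of stop_face between 0.041 and 0.097 m and velocity of joint carriage between -0.01 and 0.01 m/s and distance of each of tin_flat_centre, tin_tall_centre from where it was at the start of the episode below 0.02 m and angle between each of tin_flat_centre, tin_tall_centre's own z axis and vertical below 0.15 rad); the robot touches nothing.
It fails at once if a tin in the rack is tipped over (angle between any of tin_flat_centre, tin_tall_centre's own z axis and vertical above 0.5 rad).
It also fails if it takes over 35 s, if anything falls off the work surface, if the arm or the gripper's body presses on something with over 40 N, if the wrist force passes 120 N, or if a joint passes its speed limit or range.

## Working session

There is one attempt and no reset: what is moved stays moved. The work goes in short steps, Python scripts to look and compute and a tool call to move; the robot and the scene stay as the last step left them, time stands still between calls to the robot, and variables do not carry over. Pictures are saved under pics/ and viewed, and the job is handed in when it is done.

Besides the shell and the picture viewer there is one more tool, called after "Emit:" by a JSON object that holds its "fn" and its "kwargs". arm_command: Moves the arm, as the interface text tells. Its arguments: {"type":"object","properties":{"motion":{"type":"array","items":{"type":"object","properties":{"x":{"type":"number"},"y":{"type":"number"},"z":{"type":"number"},"rx":{"type":"number"},"ry":{"type":"number"},"rz":{"type":"number"},"hand":{"type":"number"}}}},"force":{"type":"number"}},"required":["motion"]}

```bash
mkdir -p pics
cat > h.py <<'E'
import numpy as np, cv2
from workcell import get_state, viewer, hand_in, finder, env
def cam(n):
    p=viewer.read_camera(n); return p
def save(p,f): cv2.imwrite('pics/'+f,cv2.cvtColor(p['image'],cv2.COLOR_RGB2BGR))
def world(p,uv,z=None):
    K=np.array(p['intrinsics']);R=cv2.Rodrigues(np.array(p['rvec'],float))[0];t=np.array(p['tvec'],float).ravel()
    uv=np.atleast_2d(uv).astype(float)
    r=np.c_[(uv[:,0]-K[0,2])/K[0,0],(uv[:,1]-K[1,2])/K[1,1],np.ones(len(uv))]
    c=-R.T@t; d=r@R
    if z is None:
        zz=p['z_map'][uv[:,1].round().astype(int),uv[:,0].round().astype(int)]
        return c+d*zz[:,None]
    return c+d*((z-c[2])/d[:,2])[:,None]
def pix(p,X):
    return cv2.projectPoints(np.atleast_2d(X).astype(float),np.array(p['rvec'],float),np.array(p['tvec'],float),np.array(p['intrinsics'],float),None)[0][:,0]
E
python3 - <<'E'
from h import *
s=get_state();print(s['clock'],s['tcp_pos'],s['orientation'],s['finger_gap'])
for n in ['scene','top']:
    p=cam(n);save(p,n+'0.png')
    for q in ['rack','bar_centre','stop_face','tin_flat_centre','tin_tall_centre']:
        m=finder.masks_of(p,q)
        for d in m[:3]:
            reg=d['region'];v,u=np.nonzero(reg)
            ok=p['z_map'][v,u]>0
            W=world(p,np.c_[u,v][ok])
            print(n,q,round(d['score'],2),np.round(d['at']),reg.sum(),W.mean(0).round(3) if len(W) else None,np.percentile(W,[2,98],axis=0).round(3).tolist())
E
```

```text
0.0 [0.1701329  0.54872196 0.23040269] [-2.67668155e-04  1.49833274e-01  9.88710852e-01 -8.77263779e-04] 0.08538219410343655
scene rack 0.8 [324. 241.] 9722 [ 0.436 -0.048  0.025] [[0.369, -0.222, 0.004], [0.513, 0.197, 0.122]]
scene bar_centre 0.89 [361. 168.] 367 [ 0.479 -0.209  0.115] [[0.43, -0.379, 0.013], [0.627, -0.194, 0.13]]
scene stop_face 0.71 [363. 202.] 1883 [ 0.453 -0.188  0.062] [[0.379, -0.223, 0.015], [0.513, -0.174, 0.13]]
scene stop_face 0.65 [365. 170.] 352 [ 0.472 -0.202  0.119] [[0.43, -0.209, 0.089], [0.505, -0.194, 0.13]]
scene tin_flat_centre 0.78 [272. 258.] 1967 [0.422 0.054 0.037] [[0.391, 0.009, 0.011], [0.473, 0.089, 0.048]]
scene tin_tall_centre 0.66 [221. 274.] 2121 [0.422 0.151 0.05 ] [[0.399, 0.111, 0.009], [0.47, 0.183, 0.066]]
top rack 0.68 [298. 224.] 9139 [ 0.447 -0.047  0.019] [[0.37, -0.232, 0.001], [0.522, 0.189, 0.127]]
top bar_centre 0.65 [367. 203.] 281 [ 0.471 -0.204  0.12 ] [[0.43, -0.225, 0.077], [0.509, -0.196, 0.132]]
top stop_face 0.63 [356. 210.] 863 [ 0.463 -0.194  0.077] [[0.382, -0.229, 0.007], [0.511, -0.176, 0.131]]
top tin_flat_centre 0.66 [254. 223.] 1106 [0.431 0.046 0.042] [[0.391, 0.006, 0.007], [0.471, 0.087, 0.049]]
top tin_tall_centre 0.66 [215. 224.] 836 [0.432 0.144 0.06 ] [[0.399, 0.111, 0.026], [0.468, 0.178, 0.067]]
```

View pics/scene0.png

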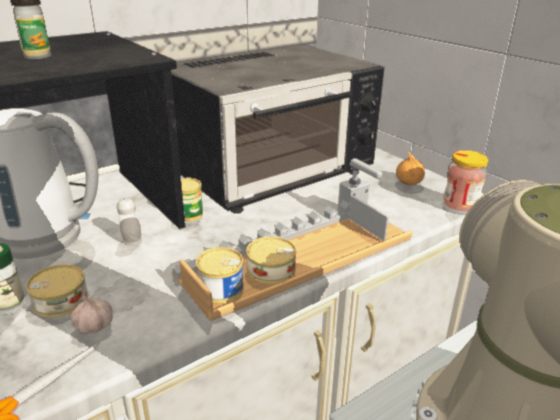

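View pics/top0.png

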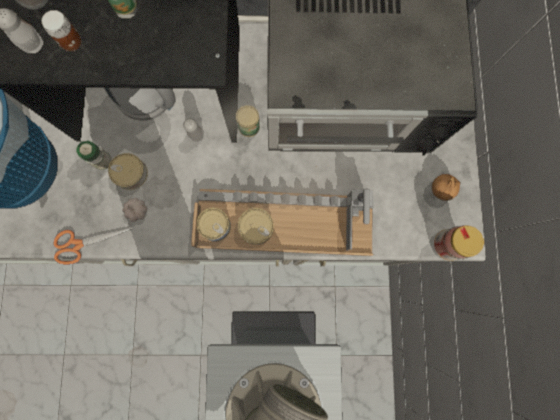

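The scene view shows the stop at about (360,200) with its grip bar at (365,170), the flat tin at (272,258) and the tall one at (221,274). In the top view the bar is at (367,205), the plate at (350,220), and the tins at (254,223) and (213,224). The masks agree with this. Next I'll measure the yaw and the gaps precisely.

Run:
```python
from h import *
for n in ['scene','top']:
    p=cam(n)
    V,U=np.mgrid[0:420,0:560]; uv=np.c_[U.ravel(),V.ravel()]
    W=world(p,uv); ok=(p['z_map'].ravel()>0)
    inr=ok&(W[:,0]>.33)&(W[:,0]<.56)&(W[:,1]>-.28)&(W[:,1]<.24)
    b=W[inr&(W[:,2]>.124)&(W[:,2]<.14)]
    r=cv2.minAreaRect((b[:,:2]*1000).astype(np.float32)); print(n,'bar top',r,len(b),b[:,2].mean(),np.median(b,0))
    vx=cv2.fitLine((b[:,:2]*1000).astype(np.float32),cv2.DIST_HUBER,0,.01,.01).ravel();print(' barline',vx, np.degrees(np.arctan2(vx[1],vx[0])))
    bd=W[inr&(W[:,2]>.004)&(W[:,2]<.012)]
    r=cv2.minAreaRect((bd[:,:2]*1000).astype(np.float32)); print(' board',r)
    for nm,q,h in (('flat','tin_flat_centre',.048),('tall','tin_tall_centre',.066)):
        m=finder.masks_of(p,q)[0]['region'].ravel()
        t=W[m&ok]; t=t[abs(t[:,2]-h)<.006]
        c=cv2.minEnclosingCircle((t[:,:2]*1000).astype(np.float32)); print(nm,np.round(c[0],1),round(c[1],1),len(t),t[:,2].mean().round(4),t.mean(0).round(4))
    m=W[inr&(W[:,2]>.058)&(W[:,2]<.07)&(W[:,1]<-.1)]
    print(' plate top',cv2.minAreaRect((m[:,:2]*1000).astype(np.float32)),len(m))
    cr=p['image'][130:270,170:400] if n=='top' else p['image'][130:320,160:430]
    cv2.imwrite('pics/%s_crop.png'%n,cv2.cvtColor(cv2.resize(cr,None,fx=2.9,fy=2.9,interpolation=cv2.INTER_CUBIC),cv2.COLOR_RGB2BGR))
```

```text
scene bar top ((467.2911071777344, -202.70973205566406), (16.995437622070312, 77.11714935302734), 87.2476806640625) 175 0.1278137418274558 [ 0.46501537 -0.19942673  0.12815665]
 barline [ 9.9941462e-01 -3.4210578e-02  4.6596805e+02 -1.9941031e+02] -1.960504
 board ((444.4004211425781, -24.23468017578125), (442.8399658203125, 150.5965576171875), 86.72432708740234)
flat [433.2  47.7] 45.3 1207 0.045 [0.4332 0.0471 0.045 ]
tall [435.9 147.8] 38.7 1092 0.0629 [0.4356 0.1473 0.0629]
 plate top ((444.8241271972656, -200.44009399414062), (50.89308166503906, 142.05975341796875), 86.82841491699219) 323
top bar top ((466.1711730957031, -203.38340759277344), (14.136283874511719, 77.24398040771484), 87.95713806152344) 228 0.12798428820091087 [ 0.4656759  -0.20310366  0.12796119]
 barline [ 9.9934590e-01 -3.6163390e-02  4.6616522e+02 -2.0290228e+02] -2.0724614
 board ((460.3188781738281, -20.603240966796875), (198.692138671875, 517.6253662109375), 0.0914696529507637)
flat [431.5  46.1] 43.1 922 0.0449 [0.4317 0.0463 0.0449]
tall [433.5 146.4] 37.4 701 0.0628 [0.4333 0.1465 0.0628]
 plate top ((442.0098876953125, -201.07884216308594), (48.993431091308594, 136.60696411132812), 86.13134765625) 108
```

View pics/top_crop.png

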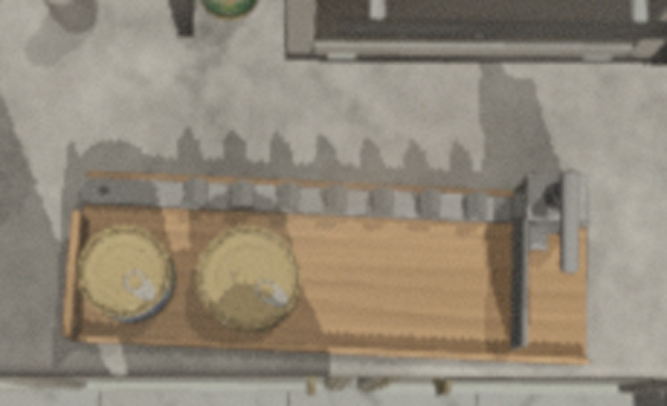

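View pics/scene_crop.png

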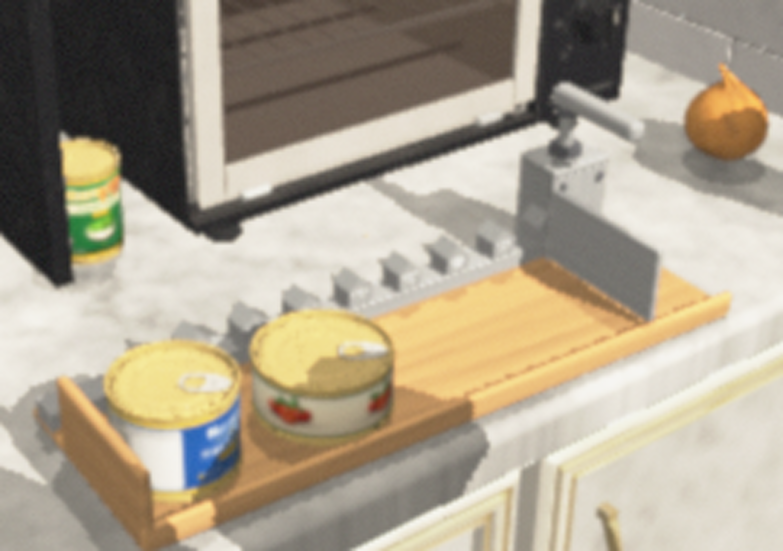

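```bash
cat >> h.py <<'E'
from scipy.spatial.transform import Rotation as Ro
def tool(target,psi_deg=None):
    """shift in mm, rz deg to bring TCP to target pointing down, with tool y along rack y (yaw psi)"""
    s=get_state(); q=np.array(s['orientation']); R=Ro.from_quat(q[[1,2,3,0]])
    d=R.inv().apply(np.array(target)-s['tcp_pos'])*1000
    rv=None
    if psi_deg is not None:
        c,sn=np.cos(np.radians(psi_deg)),np.sin(np.radians(psi_deg))
        D=np.array([[-c,-sn,0],[-sn,c,0],[0,0,-1]]).T  # provisional
        D=np.column_stack([[-c,-sn,0],[-sn,c,0],[0,0,-1]])
        rv=np.degrees((R.inv()*Ro.from_matrix(D)).as_rotvec())
    return d.round(1),None if rv is None else rv.round(2)
E
python3 - <<'E'
from h import *
for n in ['top','scene']:
    p=cam(n)
    V,U=np.mgrid[0:420,0:560]; W=world(p,np.c_[U.ravel(),V.ravel()])
    m=(p['z_map'].ravel()>0)&(W[:,0]>.46)&(W[:,0]<.54)&(W[:,1]>-.15)&(W[:,1]<.17)&(W[:,2]>.036)&(W[:,2]<.046)
    t=W[m]; f=cv2.fitLine((t[:,:2]*1000).astype(np.float32),cv2.DIST_HUBER,0,.01,.01).ravel()
    print(n,len(t),f,np.degrees(np.arctan2(f[1],f[0])))
for X,a in (([.36,.35,.24],None),([.44,.1,.24],None),([.464,-.203,.24],-2.5)): print(tool(X,a))
E
```

```text
top 287 [ 6.7873234e-03 -9.9997699e-01  4.9784903e+02 -2.6409197e+01] -89.61111
scene 370 [ 3.7507273e-02 -9.9929637e-01  4.9611282e+02 -4.0205917e+01] -87.85048
(array([-240.1, -134.1,   -8.7]), None)
(array([-390.6, -349.1,   -8.7]), None)
(array([-503.3, -631.4,   -8.7]), array([  0.  ,   0.  , -14.74]))
```

Run:
```python
from h import *
for n in ['top','scene']:
    p=cam(n)
    V,U=np.mgrid[0:420,0:560]; W=world(p,np.c_[U.ravel(),V.ravel()])
    for zr in ((.036,.046),(.03,.036)):
        m=(p['z_map'].ravel()>0)&(W[:,0]>.483)&(W[:,0]<.54)&(W[:,1]>-.15)&(W[:,1]<.17)&(W[:,2]>zr[0])&(W[:,2]<zr[1])
        t=W[m]; f=cv2.fitLine((t[:,:2]*1000).astype(np.float32),cv2.DIST_HUBER,0,.01,.01).ravel()
        print(n,len(t),f,np.degrees(np.arctan2(f[1],f[0])))
    # board front edge in image
    m=(p['z_map'].ravel()>0)&(W[:,2]>.004)&(W[:,2]<.013)&(W[:,0]>.33)&(W[:,0]<.4)&(W[:,1]>-.22)&(W[:,1]<.18)
    hsv=cv2.cvtColor(p['image'],cv2.COLOR_RGB2HSV).reshape(-1,3)
    m&=(hsv[:,1]>80)
    t=W[m]; ys=np.arange(-.2,.17,.02); e=[]
    for y in ys:
        k=t[abs(t[:,1]-y)<.01]
        if len(k)>3: e.append((y,np.percentile(k[:,0],3)))
    e=np.array(e); f=np.polyfit(e[:,0],e[:,1],1); print(' front edge dx/dy',f,np.degrees(np.arctan(f[0])),len(e))
```

```text
top 210 [ 3.8980339e-02  9.9923998e-01  5.0190308e+02 -1.6834852e+01] 87.76602
top 195 [ 4.4190273e-02  9.9902314e-01  5.0033829e+02 -2.4785940e+01] 87.467255
 front edge dx/dy [0.03982871 0.38043747] 2.2808115175362067 19
scene 245 [ 3.3234749e-02  9.9944758e-01  5.0280795e+02 -1.8439400e+01] 88.095436
scene 289 [ 6.9099948e-02  9.9760973e-01  4.9894141e+02 -3.6801716e+01] 86.037704
 front edge dx/dy [0.03941834 0.37402875] 2.2573356862801335 19
```

Emit:
{"fn": "arm_command", "kwargs": {"motion": [{"x":-50,"y":-28,"z":-8,"hand":-1},{"x":-95,"y":-54,"z":-8},{"x":-145,"y":-82,"z":-8},{"x":-192,"y":-108,"z":-8},{"x":-240,"y":-136,"z":-8},{"x":-275,"y":-182,"z":-8},{"x":-308,"y":-230,"z":-8},{"x":-340,"y":-280,"z":-8},{"x":-370,"y":-325,"z":-8},{"x":-390,"y":-350,"z":-8}]}}

```text
invalid input at $.motion[0]: expected keys x, y, z, rx, ry, rz, hand
```

Emit:
{"fn": "arm_command", "kwargs": {"motion": [{"x":-50,"y":-28,"z":-8,"rx":0,"ry":0,"rz":0,"hand":-1},{"x":-95,"y":-54,"z":-8,"rx":0,"ry":0,"rz":0,"hand":-1},{"x":-145,"y":-82,"z":-8,"rx":0,"ry":0,"rz":0,"hand":-1},{"x":-192,"y":-108,"z":-8,"rx":0,"ry":0,"rz":0,"hand":-1},{"x":-240,"y":-136,"z":-8,"rx":0,"ry":0,"rz":0,"hand":-1},{"x":-275,"y":-182,"z":-8,"rx":0,"ry":0,"rz":-3,"hand":-1},{"x":-308,"y":-230,"z":-8,"rx":0,"ry":0,"rz":-6,"hand":-1},{"x":-340,"y":-280,"z":-8,"rx":0,"ry":0,"rz":-9,"hand":-1},{"x":-370,"y":-325,"z":-8,"rx":0,"ry":0,"rz":-12,"hand":-1},{"x":-390,"y":-350,"z":-8,"rx":0,"ry":0,"rz":-15,"hand":-1}]}}

```text
clock: 2.35
tcp_pos: [0.4396, 0.0971, 0.2396]
orientation: [0.0, 0.02, 1.0, -0.0]
wrist_force: [-0.3, 0.3, 0.7]
finger_gap: 0.0855
```

Run:
```python
from h import *
print(get_state()['tcp_pos'],tool([.464,-.203,.20],-2.3))
```

```text
[0.43960012 0.09707022 0.23956325] (array([ -36.3, -298.9,   39.6]), array([-0.  ,  0.04,  0.03]))
```

Emit:
{"fn": "arm_command", "kwargs": {"motion": [{"x":-5,"y":-45,"z":0,"rx":0,"ry":0,"rz":0,"hand":-1},{"x":-12,"y":-95,"z":0,"rx":0,"ry":0,"rz":0,"hand":-1},{"x":-20,"y":-150,"z":5,"rx":0,"ry":0,"rz":0,"hand":-1},{"x":-26,"y":-205,"z":15,"rx":0,"ry":0,"rz":0,"hand":-1},{"x":-32,"y":-255,"z":25,"rx":0,"ry":0,"rz":0,"hand":-1},{"x":-35,"y":-299,"z":35,"rx":0,"ry":0,"rz":0,"hand":-1},{"x":-35,"y":-299,"z":35,"rx":0,"ry":0,"rz":0,"hand":-1}]}}

```text
clock: 3.22
tcp_pos: [0.4621, -0.2034, 0.2032]
orientation: [-0.0, 0.022, 1.0, 0.0]
wrist_force: [-0.6, -0.2, 0.6]
finger_gap: 0.0855
```

Run:
```python
from h import *
print(get_state()['tcp_pos'])
p=cam('wrist');save(p,'w1.png')
V,U=np.mgrid[0:420,0:560]; W=world(p,np.c_[U.ravel(),V.ravel()])
m=(p['z_map'].ravel()>0)&(abs(W[:,2]-.128)<.006)&(W[:,0]>.4)&(W[:,0]<.53)&(abs(W[:,1]+.2)<.03)
b=W[m];print(len(b),cv2.minAreaRect((b[:,:2]*1000).astype(np.float32)),b[:,2].mean(),np.percentile(b,[2,98],axis=0))
for d in finder.find_in(p,'bar_centre')[:2]: print(d)
print(tool([.462,-.203,.103],-2.3))
```

```text
[ 0.46211628 -0.20338375  0.20324592]
1739 ((467.238525390625, -202.72341918945312), (14.018926620483398, 79.14399719238281), 87.3270492553711) 0.127725999804592 [[ 0.42894855 -0.20960231  0.12456739]
 [ 0.50396551 -0.19558437  0.12955604]]
{'at': [278.9, 221.1], 'score': 0.91}
(array([ -0. ,  -2.3, 101.1]), array([ 0.05, -0.04, -0.  ]))
```

View pics/w1.png

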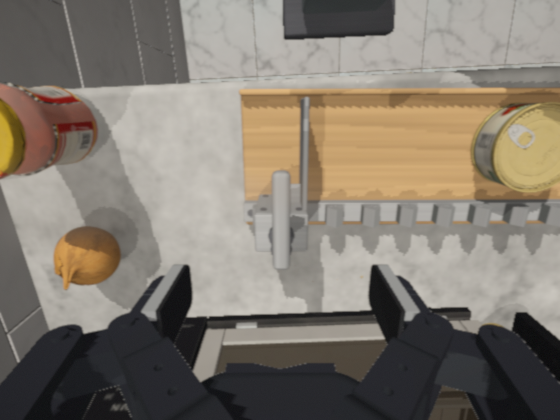

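The wrist view shows the bar at (281,220), centred between the open fingers at (180,300) and (385,300). It measures 14×79 mm at (0.467, −0.203), the same as the other cameras give. I'll descend and grip.

Emit:
{"fn": "arm_command", "kwargs": {"motion": [{"x":0,"y":0,"z":30,"rx":0,"ry":0,"rz":0,"hand":-1},{"x":0,"y":0,"z":60,"rx":0,"ry":0,"rz":0,"hand":-1},{"x":0,"y":0,"z":85,"rx":0,"ry":0,"rz":0,"hand":-1},{"x":0,"y":0,"z":100,"rx":0,"ry":0,"rz":0,"hand":-1},{"x":0,"y":0,"z":100,"rx":0,"ry":0,"rz":0,"hand":0.4},{"x":0,"y":0,"z":100,"rx":0,"ry":0,"rz":0,"hand":1},{"x":0,"y":0,"z":100,"rx":0,"ry":0,"rz":0,"hand":1},{"x":0,"y":0,"z":100,"rx":0,"ry":0,"rz":0,"hand":1},{"x":0,"y":0,"z":100,"rx":0,"ry":0,"rz":0,"hand":1},{"x":0,"y":0,"z":100,"rx":0,"ry":0,"rz":0,"hand":1}], "force": 50}}

```text
clock: 4.58
tcp_pos: [0.463, -0.2019, 0.1052]
orientation: [0.001, 0.02, 1.0, -0.001]
wrist_force: [-1.3, -3.1, 5.7]
finger_gap: 0.013
```

Emit:
{"fn": "arm_command", "kwargs": {"motion": [{"x":0,"y":0,"z":-8,"rx":0,"ry":0,"rz":0,"hand":1},{"x":0,"y":0,"z":-16,"rx":0,"ry":0,"rz":0,"hand":1},{"x":0,"y":0,"z":-24,"rx":0,"ry":0,"rz":0,"hand":1},{"x":0,"y":0,"z":-28,"rx":0,"ry":0,"rz":0,"hand":1},{"x":0,"y":0,"z":-28,"rx":0,"ry":0,"rz":0,"hand":1},{"x":0,"y":0,"z":-28,"rx":0,"ry":0,"rz":0,"hand":1}]}}

```text
clock: 5.32
tcp_pos: [0.4629, -0.2005, 0.1321]
orientation: [0.0, 0.019, 1.0, 0.0]
wrist_force: [6.2, 0.6, -5.1]
finger_gap: 0.0129
```

```bash
cat > bar.py <<'E'
from h import *
import sys
s=get_state();print(s['tcp_pos'],s['wrist_force'],s['finger_gap'])
for n in ['scene','top']:
    p=cam(n);save(p,n+sys.argv[1]+'.png')
    for q in ['bar_centre','stop_face','tin_flat_centre','tin_tall_centre']:
        for d in finder.masks_of(p,q)[:1]:
            v,u=np.nonzero(d['region']);ok=p['z_map'][v,u]>0
            W=world(p,np.c_[u,v][ok]); print(n,q,round(d['score'],2),np.round(d['at']),len(W),np.median(W,0).round(4),np.percentile(W,[3,97],axis=0).round(3).tolist())
            if 'tin' in q:
                h={'f':.045,'t':.063}[q[4]]; t=W[abs(W[:,2]-h)<.006]
                if len(t): print('   circle',cv2.minEnclosingCircle((t[:,:2]*1000).astype(np.float32)))
E
python3 bar.py 1
```

```text
[ 0.46285791 -0.20049893  0.13213981] [ 6.23666599  0.57003279 -5.08437557] 0.012946528362160334
scene tin_flat_centre 0.91 [272. 260.] 2030 [0.4194 0.056  0.0437] [[0.392, 0.01, 0.011], [0.473, 0.089, 0.048]]
   circle ((432.4485168457031, 46.41497039794922), 44.74482345581055)
scene tin_tall_centre 0.76 [219. 271.] 2147 [0.4142 0.1533 0.0605] [[0.399, 0.115, 0.01], [0.47, 0.183, 0.066]]
   circle ((435.6549377441406, 146.99624633789062), 39.167625427246094)
top bar_centre 0.52 [254. 226.] 982 [0.4302 0.0444 0.0442] [[0.394, 0.008, 0.039], [0.467, 0.081, 0.048]]
top stop_face 0.67 [351. 212.] 169 [ 0.4651 -0.1787  0.0431] [[0.441, -0.201, 0.012], [0.512, -0.175, 0.082]]
top tin_flat_centre 0.74 [254. 227.] 1066 [0.4299 0.0451 0.0443] [[0.392, 0.008, 0.013], [0.469, 0.083, 0.049]]
   circle ((431.4999084472656, 46.259002685546875), 42.99953079223633)
top tin_tall_centre 0.64 [215. 226.] 924 [0.4317 0.144  0.062 ] [[0.398, 0.111, 0.009], [0.468, 0.179, 0.067]]
   circle ((433.8738098144531, 146.83091735839844), 37.7761344909668)
```

View pics/scene1.png

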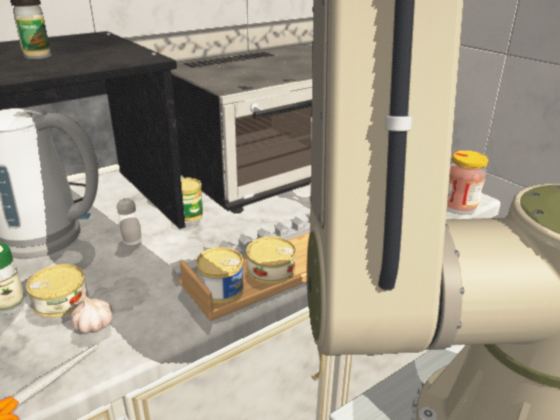

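The arm now blocks the scene view. The 5 N downward load fits a raised bar, so I'll check its height with the wrist camera.

Run:
```python
from h import *
p=cam('wrist');save(p,'w2.png')
V,U=np.mgrid[0:420,0:560]; W=world(p,np.c_[U.ravel(),V.ravel()])
for d in finder.masks_of(p,'bar_centre')[:1]:
    v,u=np.nonzero(d['region']);t=world(p,np.c_[u,v]);print(d['score'],d['at'],len(t),np.percentile(t,[3,50,80,97],axis=0).round(4).tolist())
```

```text
0.91 [278.0, 288.2] 4481 [[0.4287, -0.2062, 0.1505], [0.4597, -0.1996, 0.1547], [0.4857, -0.1957, 0.1554], [0.502, -0.193, 0.1561]]
```

View pics/w2.png

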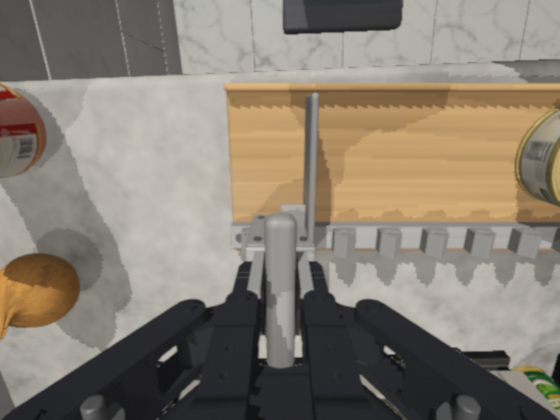

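Bar top is at z = 0.155, so the bar is up 27 mm and clear of the teeth. The gap to the tin is about 180 mm, so the right notch is 0.16. Sliding now.

Emit:
{"fn": "arm_command", "kwargs": {"motion": [{"x":0,"y":8,"z":0,"rx":0,"ry":0,"rz":0,"hand":1},{"x":0,"y":20,"z":0,"rx":0,"ry":0,"rz":0,"hand":1},{"x":0,"y":32,"z":0,"rx":0,"ry":0,"rz":0,"hand":1},{"x":0,"y":44,"z":0,"rx":0,"ry":0,"rz":0,"hand":1},{"x":0,"y":56,"z":0,"rx":0,"ry":0,"rz":0,"hand":1},{"x":0,"y":68,"z":0,"rx":0,"ry":0,"rz":0,"hand":1},{"x":0,"y":78,"z":0,"rx":0,"ry":0,"rz":0,"hand":1},{"x":0,"y":80,"z":0,"rx":0,"ry":0,"rz":0,"hand":1}]}}

```text
clock: 6.92
tcp_pos: [0.466, -0.1204, 0.1323]
orientation: [0.0, 0.019, 1.0, -0.0]
wrist_force: [4.8, -0.5, -5.3]
finger_gap: 0.0133
```

```bash
cat > wr.py <<'E'
from h import *
import sys
s=get_state();print(s['clock'],s['tcp_pos'],s['wrist_force'])
p=cam('wrist');save(p,sys.argv[1]+'.png')
for q in ['bar_centre','stop_face','tin_flat_centre']:
  for d in finder.masks_of(p,q)[:1]:
    v,u=np.nonzero(d['region']);t=world(p,np.c_[u,v]);print(q,d['score'],d['at'],len(t),np.percentile(t,[3,50,80,97],axis=0).round(4).tolist())
E
python3 wr.py w3
```

```text
6.925 [ 0.46604421 -0.12044285  0.13230302] [ 4.80502852 -0.51320863 -5.33319314]
bar_centre 0.86 [280.1, 288.9] 4523 [[0.4319, -0.1262, 0.1508], [0.4633, -0.1195, 0.155], [0.4892, -0.1156, 0.1556], [0.5052, -0.113, 0.1564]]
stop_face 0.92 [285.0, 247.2] 7817 [[0.3894, -0.1409, 0.0233], [0.4629, -0.1168, 0.1535], [0.4815, -0.0984, 0.1553], [0.5036, -0.0937, 0.1562]]
```

View pics/w3.png

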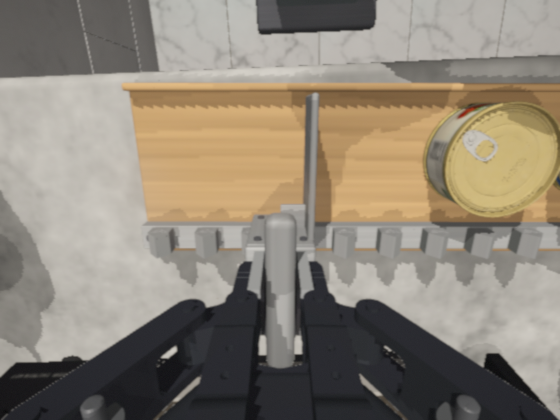

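The stop slid 80 mm with the bar still up. In the picture the plate is at (312,165) and the flat tin's edge at (430,155). I'll cover the rest now.

Emit:
{"fn": "arm_command", "kwargs": {"motion": [{"x":0,"y":8,"z":0,"rx":0,"ry":0,"rz":0,"hand":1},{"x":0,"y":20,"z":0,"rx":0,"ry":0,"rz":0,"hand":1},{"x":0,"y":32,"z":0,"rx":0,"ry":0,"rz":0,"hand":1},{"x":0,"y":44,"z":0,"rx":0,"ry":0,"rz":0,"hand":1},{"x":0,"y":56,"z":0,"rx":0,"ry":0,"rz":0,"hand":1},{"x":0,"y":66,"z":0,"rx":0,"ry":0,"rz":0,"hand":1},{"x":0,"y":74,"z":0,"rx":0,"ry":0,"rz":0,"hand":1},{"x":0,"y":78,"z":0,"rx":0,"ry":0,"rz":0,"hand":1},{"x":0,"y":78,"z":0,"rx":0,"ry":0,"rz":0,"hand":1}]}}

```text
clock: 8.25
tcp_pos: [0.4691, -0.0425, 0.1323]
orientation: [0.001, 0.019, 1.0, -0.0]
wrist_force: [6.1, 1.0, -5.2]
finger_gap: 0.0133
```

```bash
python3 wr.py w4
```

```text
8.25 [ 0.4690874  -0.04253856  0.1323098 ] [ 6.11928676  1.03924417 -5.20531576]
bar_centre 0.9 [278.1, 289.2] 4546 [[0.4349, -0.0484, 0.1498], [0.4661, -0.0416, 0.155], [0.4924, -0.0377, 0.1556], [0.5085, -0.0349, 0.1564]]
stop_face 0.77 [283.6, 248.2] 7686 [[0.3926, -0.0629, 0.0271], [0.4659, -0.0391, 0.1537], [0.4846, -0.0207, 0.1554], [0.5064, -0.0164, 0.1562]]
tin_flat_centre 0.94 [392.9, 155.5] 11573 [[0.3932, 0.0068, 0.0144], [0.4289, 0.0462, 0.0442], [0.4514, 0.0693, 0.0451], [0.4698, 0.0864, 0.0476]]
```

View pics/w4.png

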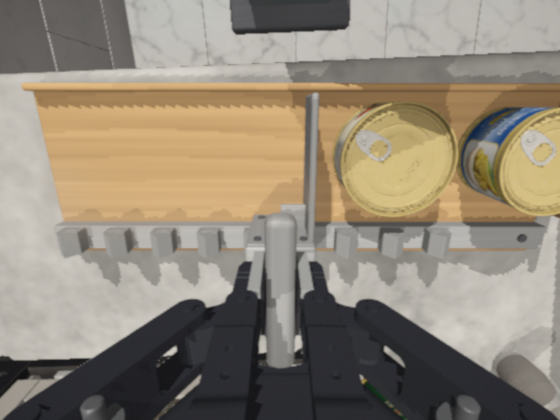

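The face is at y ≈ −0.017 and the tin's side at about 0.003, leaving roughly 20 mm. Four teeth now lie behind the stop, so it is over the 0.16 notch. I'll lower the bar most of the way and release it.

Emit:
{"fn": "arm_command", "kwargs": {"motion": [{"x":0,"y":0,"z":6,"rx":0,"ry":0,"rz":0,"hand":1},{"x":0,"y":0,"z":12,"rx":0,"ry":0,"rz":0,"hand":1},{"x":0,"y":0,"z":18,"rx":0,"ry":0,"rz":0,"hand":1},{"x":0,"y":0,"z":23,"rx":0,"ry":0,"rz":0,"hand":1},{"x":0,"y":0,"z":25,"rx":0,"ry":0,"rz":0,"hand":1},{"x":0,"y":0,"z":25,"rx":0,"ry":0,"rz":0,"hand":1}]}}

```text
clock: 9.2
tcp_pos: [0.4691, -0.0428, 0.107]
orientation: [0.0, 0.019, 1.0, 0.0]
wrist_force: [5.0, 0.4, -5.0]
finger_gap: 0.013
```

Emit:
{"fn": "arm_command", "kwargs": {"motion": [{"x":0,"y":0,"z":0,"rx":0,"ry":0,"rz":0,"hand":-1},{"x":0,"y":0,"z":0,"rx":0,"ry":0,"rz":0,"hand":-1},{"x":0,"y":0,"z":0,"rx":0,"ry":0,"rz":0,"hand":-1},{"x":0,"y":0,"z":0,"rx":0,"ry":0,"rz":0,"hand":-1},{"x":0,"y":0,"z":0,"rx":0,"ry":0,"rz":0,"hand":-1},{"x":0,"y":0,"z":-20,"rx":0,"ry":0,"rz":0,"hand":-1},{"x":0,"y":0,"z":-50,"rx":0,"ry":0,"rz":0,"hand":-1},{"x":0,"y":0,"z":-85,"rx":0,"ry":0,"rz":0,"hand":-1},{"x":0,"y":0,"z":-110,"rx":0,"ry":0,"rz":0,"hand":-1},{"x":0,"y":0,"z":-110,"rx":0,"ry":0,"rz":0,"hand":-1}]}}

```text
clock: 10.45
tcp_pos: [0.47, -0.0432, 0.2192]
orientation: [0.002, 0.019, 1.0, -0.0]
wrist_force: [0.4, 0.4, -1.0]
finger_gap: 0.0856
```

```bash
python3 wr.py w5; python3 bar.py 5
```

```text
10.45 [ 0.47000036 -0.0432381   0.21917735] [ 0.39720138  0.36890724 -0.97350042]
bar_centre 0.66 [278.4, 214.1] 1588 [[0.4354, -0.0491, 0.124], [0.4707, -0.0419, 0.1279], [0.4955, -0.0379, 0.1287], [0.509, -0.0353, 0.1295]]
stop_face 0.75 [286.8, 206.5] 4094 [[0.393, -0.065, 0.03], [0.4821, -0.0382, 0.0795], [0.4995, -0.0211, 0.1279], [0.5152, -0.0163, 0.1291]]
tin_flat_centre 0.72 [365.9, 142.9] 6042 [[0.394, 0.0076, 0.0279], [0.4296, 0.0464, 0.0442], [0.4516, 0.0686, 0.0451], [0.4686, 0.0852, 0.0475]]
[ 0.4678721  -0.04269799  0.21600828] [1.21742158 0.39749468 0.54191464] 0.08542622442228984
scene stop_face 0.87 [293. 217.] 1848 [ 0.4837 -0.0291  0.062 ] [[0.408, -0.067, 0.015], [0.521, -0.015, 0.129]]
scene tin_flat_centre 0.58 [273. 261.] 2008 [0.4185 0.0563 0.0437] [[0.392, 0.011, 0.011], [0.47, 0.089, 0.047]]
   circle ((434.2369689941406, 47.50308609008789), 44.435546875)
scene tin_tall_centre 0.59 [220. 270.] 2036 [0.4138 0.1527 0.061 ] [[0.399, 0.117, 0.012], [0.467, 0.182, 0.065]]
   circle ((436.08978271484375, 147.2784423828125), 39.24156188964844)
top tin_tall_centre 0.68 [211. 221.] 667 [0.4364 0.1508 0.0624] [[0.401, 0.122, 0.059], [0.467, 0.18, 0.066]]
   circle ((433.55291748046875, 148.1774444580078), 37.503597259521484)
```

View pics/w5.png

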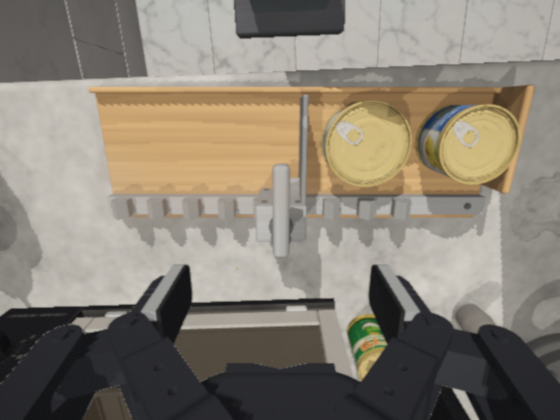

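The picture shows the bar free at (281,210) and the plate at (305,150), with a gap to the flat tin's edge at (325,145). Bar top is back at z = 0.128 (fully down), face to tin centre is about 63 mm, and both tins are where they started. Handing in.

```bash
python3 -c "
from h import *
print(hand_in()); s=get_state(); print(s['clock'],s['tcp_pos'])"
```

```text
the job is handed in; nothing more can be done
None
the job is handed in; nothing more can be done
```

The stop is now in the 0.16 notch, the last one before it would touch the flat tin. The bar is down and released, and I handed the job in about 10.6 s into the 35 s limit. I gripped the bar, lifted it 27 mm, slid the stop about 160 mm along the rail, lowered the bar, let go and backed the gripper off about 110 mm.

**Last checks:**
- **Bar:** its top was back at z ≈ 0.128 m, the same as at the start, so it is fully down.
- **Gap:** the stop face is about 63 mm short of the flat tin's centre, or about 20 mm from its side. The allowed range is 41 to 97 mm.
- **Tins:** both are still standing and within about 2 mm of where they started.
- **Robot:** it was touching nothing; the wrist force was about 1 N.

**What failed or disagreed:**
- With the arm in the way, the scene and top cameras missed the bar, and the top camera once mistook the flat tin for it. I checked the bar with the wrist camera instead.
- My first line fit for the rail angle took in tin points and was wrong. The later fits gave about −2.3°, which I used.
- The state reading I tried after handing in returned nothing.

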